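# Set the dough roller to its third thickness click and start it

### The arm

A 6-joint arm with a two-finger parallel gripper is mounted at the origin on the work surface. World frame = base frame: x ahead of the robot, y to its left, z up, the work surface at z = 0. Lengths are in m, angles in degrees, forces in N, time in s.
With the tool pointing down it reaches from about 0.375 to 0.9 m from the base axis. Payload 3.1 kg.
Tool frame: the origin (TCP) lies between the finger pads; the fingertips stand bot.tip_extent ahead of it and the grasp point (between the pads) lies 2 mm behind it (bot.tip_extent is the distance from the TCP to the fingertips, in m); z points along the fingers, y is the direction in which the jaws open and shut (so a half turn about z gives the same grasp; the last joint's range is limited). The gripper opens to 87 mm and grips with 3 to 60 N. Pads are 19 mm wide; open, the fingers measure 117 mm over their backs; the gripper's body (75 mm by 190 mm) begins 51 mm behind the grasp point.
Start: joints at [-85.743, 30.224, 82.088, -0, 67.689, -10.227], TCP at [0.156, -0.605, 0.216] pointing down, gripper open.
Joint ranges: [-176.69, 176.69], [-43.24, 126.21], [12.49, 139.97], [-82, 262], [0, 151.66], [-163.58, 163.58]. Speed limits (degrees/s): [159.86, 159.86, 180, 180, 180, 180].

### API

Orientations are given as a 3x3 rotation matrix whose columns are the frame's x, y, z axes.
In Python, from rig import bot, imaging, recognise, masks_of, mark_of gives the robot as it stands.
- The arm moves only by the tool send_rows, never from a script. Its argument "plan" is a list that holds one entry, the list of rows, each a list of 5 numbers: the shift along the world's x, y, z normalised to -1 to 1, where 1 is 0.03 m, then the turn about the world's z normalised to -1 to 1, where 1 is 0.1 rad, then the closure, from -1 (fully open) to 1 (shut). A call has 1 to 20 rows; each row shifts and turns the commanded pose from where the row before left it; what a row does not reach is not made up. A row lasts 1/10 s, in which the tool goes at most 50 mm and 8.59 degrees, less where a joint would pass 70% of its speed; a pose out of reach is approached as far as the arm can. A call with a number of a shift or a turn outside -1 to 1 is refused whole. A call with a gripper value outside its range is refused whole. The fingers move at their own pace and stop on an object; the grip force is fixed at half the most. Time passes only in rows, so rows that do not move let the fingers close. It gives the time, the measured TCP pose, the force and the opening at its end, in the units of the state.
- bot.read_state(): the state, without advancing time (a new reading comes with each control period).
- imaging.capture(name): name is "scene" or "top" or "wrist"; returns a dict with "img" (400x640x3 uint8, blue, green, red), "mtx" (3x3 intrinsics, pixels), "pose" (4x4, takes a point from camera to world coordinates); the wrist camera has in their place "T_tool_cam" (4x4, takes a point from camera to tool coordinates, whose origin is the TCP and whose axes are the flange's). Camera axes: x right, y down, z forward; pixel columns grow to the right and rows downward; lengths in m; the calibration is good to about 2 mm. The wrist camera is an equidistant fisheye: a pixel r from the principal point sees the ray r / f radians off the axis. A picture is of the moment at which its call begins: read the wrist's pose just before it. There is no depth.
- bot.hand_in(): hands the job in, once; it reports no verdict.
Trained networks look in the newest picture that a camera, given by its name, has taken for a name from the list of things; names that differ only in an ending like _2 or _b are one class to them, and where a whole thing is asked for, a point or a joint stands for the part that bears it (a point fixed in the world has none). Each returns a list of dicts, best first, with "conf" (0 to 1); they miss things now and then, are a little off and sometimes report something else, mostly with a low value. They report only what shows in the picture. A call takes as long as a camera call.
- recognise(camera, target): "at" ([x, y, z] in m, in world coordinates, good to about 4 mm: the middle of the surface that is visible of it).
- masks_of(camera, target): "region" (400x640 bool, what is visible of it).
- mark_of(camera, target): "at" ([x, y, z] in m, in world coordinates, good to about 4 mm: a listed point, or the origin of a listed thing).
The state is a dict: "time_s": time; "joint_positions": joint angles; "qvel": joint speeds; "tau": joint torques, N m; "position": TCP position; "tcp_rot": TCP orientation; "force": force on the tool from outside, world axes, zero at the start; "moment": the same for the moment, N m; "opening": opening from 0.0 (shut) to 1.0 (fully open).
Only numpy, scipy, OpenCV 4.12 (cv2) and the standard library are available. Lean on these libraries where they do the work, as an engineer would, in place of code of your own. Each camera call takes 0.05 s, during which the arm holds its last target.

### The job

Set the dough roller's thickness for gingerbread: with the fingertips, push its thickness lever along the slot from the first notch, where it stands, counting the clicks, and leave it resting where the third click drops in (the fourth of the six notches), without running on past it and without gripping the lever. Then press the round start button fully down and let it come up again. Leave the spice tin, the mug and the jar where they stand.

Things in the scene. Friction and masses are not known exactly. Their poses are not given: they have to be found in the camera images.
- machine: Electric dough roller, a white box fixed to the table: 190 mm along its x, 350 mm along its y, its flat top at z = 125 mm. Origin: centre of its underside on the table. Its x axis points away from the robot (turned by up to 0.4 rad), its y along the long side. Two steel rollers lie in the top on the -x half (up to 5 mm above the top); an aluminium control panel covers the +x half, level with the top, with the lever, the button and the tin in one line along y.
- first_notch (a point): The point on the panel, at top height (z = 125 mm), where the lever stands at the start: 30 mm in +x and -30 mm in y from the machine's centre. The slot runs 70 mm in the machine's +y from here, with six notches 14 mm apart (this one, then clicks 1 to 5; a stop at click 5); six short dark dashes beside the slot, 28 mm to its +x side, mark the notches.
- lever_top (a point): Middle of the top edge of the thickness lever: an upright black paddle 32 mm along the machine's x, 12 mm thick along its y, reaching from 6 mm to 42 mm above the panel (this point is 42 mm above it). It moves with the lever. The -y half of the paddle's thickness is lever_c0, the +y half lever_c1: a push from the -y side loads only lever_c0.
- lever (a joint): Travel of the lever along the machine's +y in m: 0 in the first notch at the start, 0.014 at click 1, 0.028 at click 2, 0.042 at click 3, 0.056 at click 4, 0.070 at click 5, the stop. Friction is 1 N. Each notch pulls the lever towards its middle: pushing it out takes up to about 5 to 7 N, highest a quarter pitch (3.5 mm) on; half-way to the next notch the pull turns over and the lever snaps ahead into the next notch and stays there within about 1 mm.
- button (a joint): Press of the start button in m: 0 up, 0.006 fully down. It is sprung and comes up when let go; fully down takes 5 N.
- button_top (a point): Centre of the top of the start button: a round grey cap 32 mm across in a black housing 48 mm across and 12 mm high on the panel; up, the cap's top is 22 mm above the panel, 155 mm in the machine's +y from the first notch. It is pressed straight down and moves with the cap.
- tin: Small metal spice tin, loose, 41 mm across and 46 mm high, standing on the panel about 117 mm in the machine's -y from the first notch. Origin: centre of its underside. Not to be moved.
- mug: White mug, loose, 80 mm across, 85 mm high, with a handle, standing on the table beyond the machine's +y end. Origin: centre of its underside. Not to be moved.
- jar: Lidded glass jar, loose, 76 mm across, 120 mm high, standing on the table beyond the machine's -y end. Origin: centre of its underside. Not to be moved.

How it is judged:
By the outcome, as a careful person would: the job done as asked, in the order asked, and still so for the second after the job is handed in, with the robot touching nothing.
It also fails if it takes over 64 s, if anything falls off the work surface, if the arm or the gripper's body presses on something with over 40 N, if the wrist force passes 120 N, or if a joint passes its speed limit or range.

## Working session

There is one attempt and no reset: what is moved stays moved. The work goes in short steps, Python scripts to look and compute and a tool call to move; the robot and the scene stay as the last step left them, time stands still between calls to the robot, and variables do not carry over. Pictures are saved under pics/ and viewed, and the job is handed in when it is done.

Besides the shell and the picture viewer there is one more tool, called as name(argument=value, ...) on one line, values as JSON. send_rows: Moves the arm, as the interface text tells. Its arguments: {"type":"object","properties":{"plan":{"type":"array"}},"required":["plan"]}

```bash
mkdir -p pics; python3 - <<'E'
from rig import bot, imaging, recognise, masks_of, mark_of
import cv2, numpy as np
s=bot.read_state(); print(s, bot.tip_extent)
for c in ["scene","top"]:
    d=imaging.capture(c); cv2.imwrite(f"pics/{c}0.png",d["img"]); print(c,d["mtx"].tolist(),d["pose"].round(3).tolist())
    for t in ["machine","first_notch","lever_top","button_top","tin","mug","jar"]:
        print(c,t,[(np.round(r["at"],4).tolist(),round(r["conf"],2)) for r in mark_of(c,t)[:2]])
E
```

```text
{'time_s': 0.0, 'joint_positions': array([-8.57441356e+01,  3.02797517e+01,  8.21568872e+01, -2.94131468e-03,
        6.76862421e+01, -1.02265715e+01]), 'qvel': array([-0.12539171, -0.03636622, -0.07707342, -0.00431037,  0.02318942,
       -0.08227957]), 'tau': array([ 4.84416923e-04, -4.40039134e+01, -1.76591992e+01,  6.33283798e-02,
        5.80472499e-02, -1.71294791e-04]), 'position': array([ 0.1562678 , -0.60438472,  0.21486042]), 'tcp_rot': array([[ 9.68219497e-01,  2.50101906e-01, -2.06518210e-04],
       [ 2.50101768e-01, -9.68217200e-01,  2.13523807e-03],
       [ 3.34072629e-04, -2.11902970e-03, -9.99997699e-01]]), 'force': array([0.32483686, 0.31445165, 1.06589694]), 'moment': array([ 0.04127483, -0.0147875 ,  0.03774963]), 'opening': 0.9997214564671519} 0.017
scene [[511.6644356904987, 0.0, 321.6771570732319], [0.0, 511.6644356904987, 199.38765708125547], [0.0, 0.0, 1.0]] [[0.636, 0.659, -0.402, 0.998], [0.772, -0.552, 0.316, -0.274], [-0.014, -0.511, -0.86, 1.055], [0.0, 0.0, 0.0, 1.0]]
scene machine [([0.5391, -0.0781, -0.0008], 0.56)]
scene first_notch [([0.5641, -0.11
[... 193 characters left out ...]
84, -0.0034], 0.91)]
scene jar [([0.4668, -0.3369, 0.0001], 0.65)]
top [[422.85502237474174, 0.0, 319.4832626623084], [0.0, 422.85502237474174, 197.8200573855829], [0.0, 0.0, 1.0]] [[0.011, -0.998, 0.059, 0.515], [-1.0, -0.013, -0.019, 0.071], [0.019, -0.058, -0.998, 1.222], [0.0, 0.0, 0.0, 1.0]]
top machine [([0.5422, -0.0806, -0.0012], 0.69)]
top first_notch [([0.5629, -0.1174, 0.1221], 0.78), ([0.4639, -0.3404, -0.0035], 0.72)]
top lever_top [([0.5609, -0.1166, 0.1652], 0.48)]
top button_top [([0.5948, 0.0351, 0.1442], 0.43)]
top tin [([0.5496, -0.229, 0.1235], 0.79)]
top mug [([0.5949, 0.1785, 0.0017], 0.72), ([0.5486, -0.2285, 0.1234], 0.22)]
top jar [([0.4642, -0.3402, -0.0011], 0.65)]
```

View pics/scene0.png

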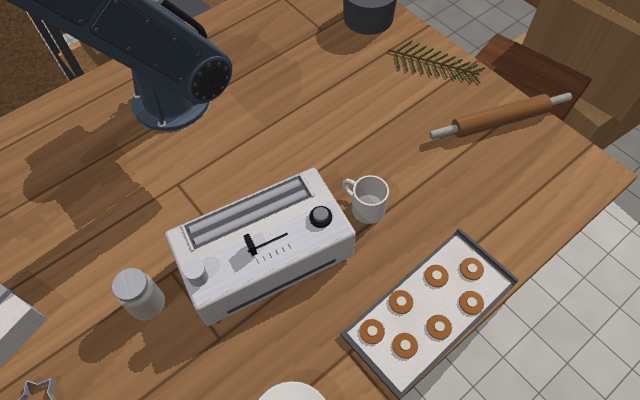

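View pics/top0.png

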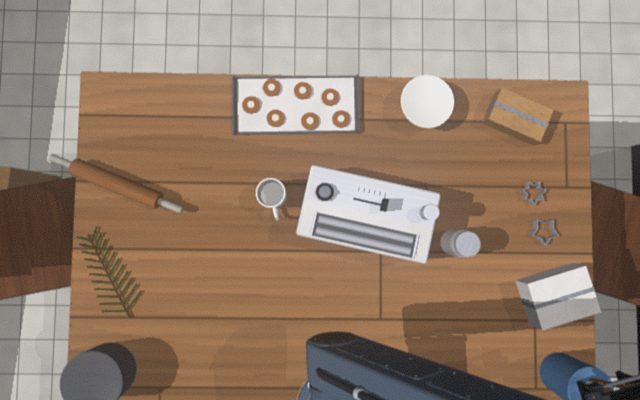

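The scene matches the network reports. The lever stands at scene pixel (250,243), at the near end of the slot, and the button is at (321,216). The tin, jar and mug stand clear of the path. The machine's yaw is about -11.5°. I'll move to a point above and on the -y side of the lever, with the fingers shut and the jaw axis along the machine's y.

send_rows(plan=[[[0.66,0.74,0.3,-0.23,1],[0.66,0.74,0.3,-0.23,1],[0.66,0.74,0.3,-0.23,1],[0.66,0.74,0.3,-0.23,1],[0.66,0.74,0.3,-0.23,1],[0.66,0.74,0.0,-0.23,1],[0.66,0.74,0.0,-0.23,1],[0.66,0.74,0.0,-0.23,1],[0.66,0.74,0.0,-0.23,1],[0.66,0.74,0.0,-0.23,1],[0.66,0.74,0.0,-0.23,1],[0.66,0.74,0.0,-0.23,1],[0.66,0.74,0.0,-0.23,1],[0.66,0.74,0.0,-0.23,1],[0.66,0.74,0.0,-0.23,1],[0.66,0.74,0,-0.23,1],[0.66,0.74,0,-0.23,1],[0.66,0.74,0,-0.23,1],[0.66,0.74,0,-0.23,1],[0.66,0.74,0,-0.23,1]]])

```text
time_s: 2.8
position: [0.5531, -0.1601, 0.2609]
tcp_rot: [[0.978, -0.207, 0.0], [-0.207, -0.978, -0.0], [0.0, 0.0, -1.0]]
force: [0.1, 0.1, -0.2]
opening: 0.007
```

```bash
python3 - <<'E'
from rig import bot, imaging, recognise, masks_of, mark_of
import cv2, numpy as np
s=bot.read_state(); print({k:np.round(s[k],4).tolist() for k in["time_s","position","tcp_rot","force","opening","joint_positions"]})
for c in ["wrist"]:
    d=imaging.capture(c); cv2.imwrite(f"pics/{c}1.png",d["img"]); print(d["mtx"].tolist(),d["T_tool_cam"].round(4).tolist())
    for t in ["first_notch","lever_top","button_top","tin"]:
        print(c,t,[(np.round(r["at"],4).tolist(),round(r["conf"],2)) for r in mark_of(c,t)[:2]])
E
```

```text
{'time_s': 2.8, 'position': [0.5531, -0.1601, 0.2609], 'tcp_rot': [[0.9784, -0.2066, 0.0002], [-0.2066, -0.9784, -0.0001], [0.0002, 0.0001, -1.0]], 'force': [0.0882, 0.0519, -0.2006], 'opening': 0.0065, 'joint_positions': [-27.2551, 23.5616, 86.2438, -0.0024, 70.1817, 74.6666]}
[[309.70691628693146, 0.0, 318.1940027113104], [0.0, 309.70691628693146, 204.35039306813735], [0.0, 0.0, 1.0]] [[0.0007, -0.9652, -0.2617, 0.0727], [1.0, 0.0005, 0.0008, 0.0003], [-0.0006, -0.2617, 0.9652, -0.1686], [0.0, 0.0, 0.0, 1.0]]
wrist first_notch [([0.5591, -0.1129, 0.1233], 0.94), ([0.5415, -0.0795, 0.0024], 0.63)]
wrist lever_top [([0.5665, -0.1137, 0.1687], 0.76)]
wrist button_top [([0.5962, 0.0349, 0.1457], 0.98)]
wrist tin [([0.5455, -0.2253, 0.126], 0.91)]
```

View pics/wrist1.png

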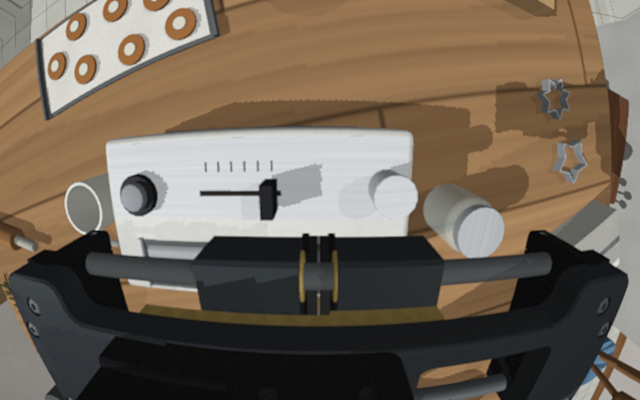

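In the wrist picture the lever is at about (268,198) in the first notch. The slot runs left to (200,193), the six dashes lie at x 205–272 and y≈167, and the button is at (137,194). I'll turn the dash pixels into positions.

```bash
cat > h.py <<'E'
import numpy as np, cv2
def ray(d,s,u,v,z):
    K=d["mtx"]; x=(u-K[0,2]);y=(v-K[1,2]); r=np.hypot(x,y); th=r/K[0,0]
    c=np.array([np.sin(th)*x/r,np.sin(th)*y/r,np.cos(th)])
    T=np.eye(4);T[:3,:3]=s["tcp_rot"];T[:3,3]=s["position"]; T=T@d["T_tool_cam"]
    w=T[:3,:3]@c; return T[:3,3]+w*(z-T[2,3])/w[2]
E
python3 - <<'E'
from rig import bot, imaging
from h import *
s=bot.read_state(); d=imaging.capture("wrist"); im=d["img"]
g=cv2.cvtColor(im,cv2.COLOR_BGR2GRAY)
sub=(g[155:180,195:285]<110).astype(np.uint8)
n,l,st,ce=cv2.connectedComponentsWithStats(sub)
P=[]
for i in range(1,n):
    if st[i,4]>4 and st[i,1]+st[i,3]<24 :
        p=ray(d,s,ce[i][0]+195,ce[i][1]+155,.125); P.append(p); print((ce[i]+[195,155]).round(1),st[i].tolist(),p.round(4))
P=np.array(P)
if len(P)>1:
    v=P[0]-P[-1]; print("yaw",np.degrees(np.arctan2(-v[0],v[1])),np.linalg.norm(v))
print("slot end",ray(d,s,200,193,.125), "lever top px edges"); cv2.imwrite("pics/w1z.png",cv2.resize(im[140:230,100:300],None,fx=4,fy=4,interpolation=cv2.INTER_NEAREST))
E
```

```text
slot end [ 0.57997013 -0.03970693  0.125     ] lever top px edges
```

View pics/w1z.png

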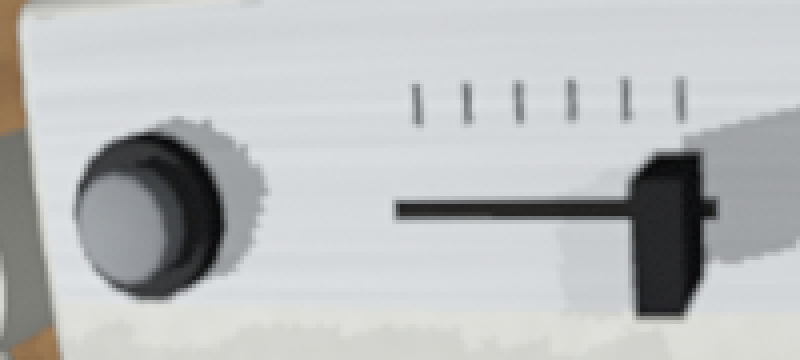

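```bash
python3 - <<'E'
from rig import bot, imaging
from h import *
s=bot.read_state(); d=imaging.capture("wrist")
P=np.array([ray(d,s,100+x/4-.4,140+y/4-.4,.125) for x,y in [(418,104),(467,103),(519,102.5),(571,102),(626,101),(681,101)]])
v=np.polyfit(np.arange(6),P[:,:2],1); print(P.round(4)); dv=-v[0]; yaw=np.arctan2(-dv[0],dv[1]); print("yaw",np.degrees(yaw),np.linalg.norm(dv))
R=np.array([[np.cos(yaw),-np.sin(yaw)],[np.sin(yaw),np.cos(yaw)]])
m=P[:,:2].mean(0)-R@[0.028,0.035]; print("notch1",m,"button",m+R@[0,.155])
print("button cap", ray(d,s,100+120/4,140+227/4,.147)); 
p=[ray(d,s,100+x/4,140+y/4,.167) for x,y in [(636,180),(636,318),(685,316),(684,178)]]; print("lever top corners",np.round(p,4), np.mean(p,0))
E
```

```text
[[ 0.6069 -0.053   0.125 ]
 [ 0.604  -0.0664  0.125 ]
 [ 0.6008 -0.0802  0.125 ]
 [ 0.5978 -0.0937  0.125 ]
 [ 0.5949 -0.1076  0.125 ]
 [ 0.5918 -0.1213  0.125 ]]
yaw -12.482376081001675 0.014004172354234337
notch1 [ 0.56447223 -0.11516173] button [0.59797382 0.03617447]
button cap [0.59755715 0.034459   0.147     ]
lever top corners [[ 0.5809 -0.1154  0.167 ]
 [ 0.5502 -0.1073  0.167 ]
 [ 0.5484 -0.1184  0.167 ]
 [ 0.5791 -0.1259  0.167 ]] [ 0.56467195 -0.11674607  0.167     ]
```

send_rows(plan=[[[0.01,0,-0.8,0,1],[0.02,0,-0.8,0,1],[0.02,0,-0.8,0,1],[0,0,-0.8,0,1],[0,0,-0.3,-0.1,1],[0,0,0,0,1],[0.043,0.195,0,0,1],[0.043,0.195,0,0,1],[0.043,0.195,0,0,1],[0,0,0,0,1],[0,0,0,0,1]]])

```text
time_s: 4.25
position: [0.558, -0.1432, 0.1564]
tcp_rot: [[0.977, -0.215, 0.001], [-0.215, -0.977, -0.001], [0.001, 0.0, -1.0]]
force: [-0.8, -0.2, -0.2]
opening: 0.008
```

send_rows(plan=[[[0.007,0.033,0,0,1],[0.007,0.033,0,0,1],[0.007,0.033,0,0,1],[0,0,0,0,1]]])

```text
time_s: 4.65
position: [0.5583, -0.1406, 0.1558]
tcp_rot: [[0.976, -0.216, -0.0], [-0.216, -0.976, 0.0], [-0.0, -0.0, -1.0]]
force: [0.4, 0.0, -0.7]
opening: 0.007
```

send_rows(plan=[[[0.007,0.033,0,0,1],[0.007,0.033,0,0,1],[0,0,0,0,1]]])

```text
time_s: 4.95
position: [0.5587, -0.1385, 0.1558]
tcp_rot: [[0.977, -0.215, -0.0], [-0.215, -0.977, 0.0], [-0.0, -0.0, -1.0]]
force: [-0.3, -0.5, -0.7]
opening: 0.007
```

send_rows(plan=[[[0.007,0.033,0,0,1],[0.007,0.033,0,0,1],[0,0,0,0,1]]])

```text
time_s: 5.25
position: [0.5592, -0.1365, 0.1558]
tcp_rot: [[0.977, -0.215, -0.0], [-0.215, -0.977, 0.0], [-0.0, -0.0, -1.0]]
force: [0.1, -0.1, 0.0]
opening: 0.007
```

send_rows(plan=[[[0.007,0.033,0,0,1],[0,0,0,0,1]]])

```text
time_s: 5.45
position: [0.5594, -0.1355, 0.1559]
tcp_rot: [[0.977, -0.215, -0.0], [-0.215, -0.977, 0.0], [-0.0, -0.0, -1.0]]
force: [0.0, 0.0, 0.8]
opening: 0.005
```

send_rows(plan=[[[0.007,0.033,0,0,1],[0,0,0,0,1]]])

```text
time_s: 5.65
position: [0.5596, -0.1346, 0.1559]
tcp_rot: [[0.977, -0.215, 0.0], [-0.215, -0.977, 0.0], [0.0, -0.0, -1.0]]
force: [-0.7, 0.8, 0.4]
opening: 0.003
```

send_rows(plan=[[[0.007,0.033,0,0,1],[0,0,0,0,1]]])

```text
time_s: 5.85
position: [0.5598, -0.1335, 0.1558]
tcp_rot: [[0.977, -0.215, -0.0], [-0.215, -0.977, 0.0], [-0.0, -0.0, -1.0]]
force: [0.2, 1.0, 1.1]
opening: 0.006
```

send_rows(plan=[[[0.007,0.033,0,0,1],[0,0,0,0,1]]])

```text
time_s: 6.05
position: [0.56, -0.1326, 0.1559]
tcp_rot: [[0.977, -0.215, 0.0], [-0.215, -0.977, 0.0], [-0.0, -0.0, -1.0]]
force: [-0.1, -0.1, -0.0]
opening: 0.007
```

send_rows(plan=[[[0.007,0.033,0,0,1],[0,0,0,0,1]]])

```text
time_s: 6.25
position: [0.5603, -0.1315, 0.1558]
tcp_rot: [[0.977, -0.215, 0.0], [-0.215, -0.977, 0.0], [-0.0, -0.0, -1.0]]
force: [-0.1, 0.7, -0.1]
opening: 0.003
```

send_rows(plan=[[[0.007,0.033,0,0,1],[0,0,0,0,1]]])

```text
time_s: 6.45
position: [0.5605, -0.1306, 0.1559]
tcp_rot: [[0.977, -0.215, 0.0], [-0.215, -0.977, 0.0], [0.0, -0.0, -1.0]]
force: [-0.7, -0.2, -0.3]
opening: 0.005
```

send_rows(plan=[[[0.007,0.033,0,0,1],[0,0,0,0,1]]])

```text
time_s: 6.65
position: [0.5607, -0.1296, 0.1559]
tcp_rot: [[0.977, -0.215, 0.0], [-0.215, -0.977, 0.0], [0.0, -0.0, -1.0]]
force: [-0.3, 0.1, 0.5]
opening: 0.007
```

```bash
cat > look.py <<'E'
import sys
from rig import bot, imaging
from h import *
n=sys.argv[1]
s=bot.read_state(); d=imaging.capture("wrist"); im=d["img"]
print(s["time_s"],s["position"].round(4),s["force"].round(2))
cv2.imwrite(f"pics/{n}.png",cv2.resize(im[100:300,100:400],None,fx=2.6,fy=2.6,interpolation=cv2.INTER_CUBIC))
E
python3 look.py w2
```

```text
6.65 [ 0.5607 -0.1296  0.1559] [-0.32  0.13  0.54]
```

View pics/w2.png

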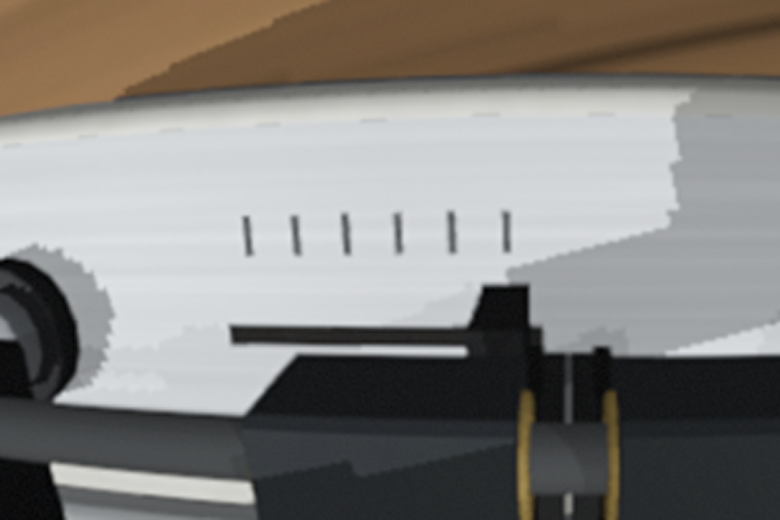

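The lever at zoomed (500,315) stands just left of the finger at (530–550,370), and contact is imminent. The fingers are thinner than I assumed.

send_rows(plan=[[[0.007,0.033,0,0,1],[0,0,0,0,1]]])

```text
time_s: 6.9
position: [0.5608, -0.1291, 0.1559]
tcp_rot: [[0.977, -0.215, -0.0], [-0.215, -0.977, -0.001], [0.0, 0.001, -1.0]]
force: [-0.7, -1.8, -0.4]
opening: 0.008
```

send_rows(plan=[[[0.007,0.033,0,0,1],[0,0,0,0,1]]])

```text
time_s: 7.1
position: [0.5609, -0.1287, 0.1559]
tcp_rot: [[0.977, -0.215, -0.0], [-0.215, -0.977, -0.002], [0.0, 0.002, -1.0]]
force: [-1.9, -3.8, -0.9]
opening: 0.006
```

send_rows(plan=[[[0.007,0.033,0,0,1],[0,0,0,0,1]]])

```text
time_s: 7.3
position: [0.5611, -0.1282, 0.1559]
tcp_rot: [[0.977, -0.215, -0.001], [-0.215, -0.977, -0.003], [0.0, 0.003, -1.0]]
force: [-1.8, -5.5, -0.7]
opening: 0.009
```

send_rows(plan=[[[0.0035,0.0165,0,0,1],[0.0035,0.0165,0,0,1],[0.0035,0.0165,0,0,1],[0.0035,0.0165,0,0,1]]])

```text
time_s: 7.7
position: [0.5613, -0.1272, 0.1559]
tcp_rot: [[0.977, -0.215, -0.001], [-0.215, -0.977, -0.004], [-0.0, 0.005, -1.0]]
force: [-3.8, -9.8, -0.3]
opening: 0.004
```

send_rows(plan=[[[0.0035,0.0165,0,0,1],[0.0035,0.0165,0,0,1],[0.0035,0.0165,0,0,1],[0.0035,0.0165,0,0,1]]])

```text
time_s: 8.1
position: [0.5615, -0.1261, 0.1559]
tcp_rot: [[0.977, -0.214, -0.001], [-0.214, -0.977, -0.006], [-0.0, 0.006, -1.0]]
force: [-4.6, -11.0, -0.6]
opening: 0.003
```

send_rows(plan=[[[0.0035,0.0165,0,0,1],[0.0035,0.0165,0,0,1],[0,0,0,0,1]]])

```text
time_s: 8.4
position: [0.5617, -0.1252, 0.1559]
tcp_rot: [[0.977, -0.214, -0.001], [-0.214, -0.977, -0.006], [-0.0, 0.006, -1.0]]
force: [-3.7, -10.6, -0.8]
opening: 0.006
```

```bash
python3 look.py w3
```

```text
8.4 [ 0.5617 -0.1252  0.1559] [ -3.66 -10.63  -0.76]
```

View pics/w3.png

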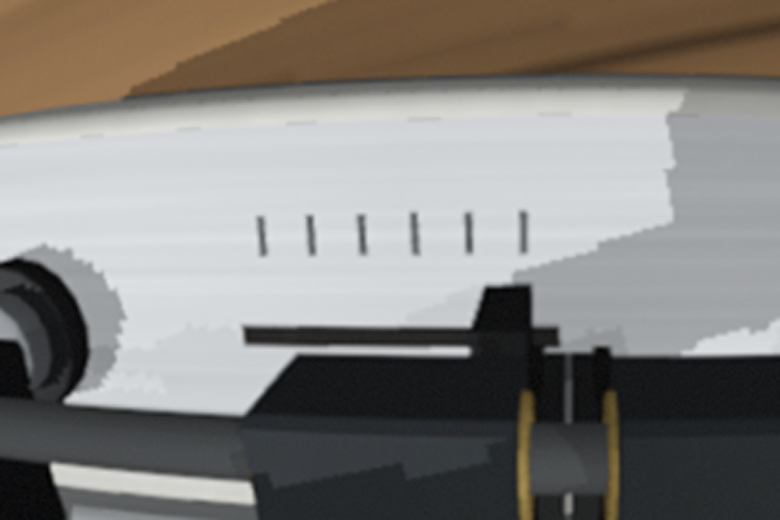

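The lever has moved about 4 mm with the finger (first dash now at x=523, lever's right edge at 530). It is at the force peak, so I'll push on slowly.

send_rows(plan=[[[0.0035,0.0165,0,0,1],[0.0035,0.0165,0,0,1],[0,0,0,0,1]]])

```text
time_s: 8.75
position: [0.5619, -0.1241, 0.1559]
tcp_rot: [[0.977, -0.214, -0.001], [-0.214, -0.977, -0.006], [-0.0, 0.006, -1.0]]
force: [-3.3, -9.7, -1.2]
opening: 0.004
```

send_rows(plan=[[[0.0035,0.0165,0,0,1],[0.0035,0.0165,0,0,1],[0,0,0,0,1]]])

```text
time_s: 9.05
position: [0.5621, -0.123, 0.1559]
tcp_rot: [[0.977, -0.214, -0.001], [-0.214, -0.977, -0.006], [-0.0, 0.006, -1.0]]
force: [-2.1, -10.8, 0.0]
opening: 0.004
```

send_rows(plan=[[[0.0035,0.0165,0,0,1],[0,0,0,0,1]]])

```text
time_s: 9.25
position: [0.5623, -0.1223, 0.1559]
tcp_rot: [[0.977, -0.215, -0.001], [-0.215, -0.977, -0.005], [-0.0, 0.005, -1.0]]
force: [-2.2, -9.2, -0.8]
opening: 0.008
```

send_rows(plan=[[[0.0035,0.0165,0,0,1],[0,0,0,0,1]]])

```text
time_s: 9.45
position: [0.5625, -0.1214, 0.1559]
tcp_rot: [[0.977, -0.215, -0.001], [-0.215, -0.977, -0.004], [-0.0, 0.004, -1.0]]
force: [-3.6, -7.5, -0.4]
opening: 0.005
```

send_rows(plan=[[[0.0035,0.0165,0,0,1],[0,0,0,0,1]]])

```text
time_s: 9.65
position: [0.5627, -0.1205, 0.1559]
tcp_rot: [[0.977, -0.215, -0.001], [-0.215, -0.977, -0.004], [0.0, 0.004, -1.0]]
force: [-2.9, -7.5, 0.3]
opening: 0.003
```

send_rows(plan=[[[0.0035,0.0165,0,0,1],[0,0,0,0,1]]])

```text
time_s: 9.85
position: [0.5629, -0.1195, 0.1559]
tcp_rot: [[0.977, -0.215, -0.001], [-0.215, -0.977, -0.003], [0.0, 0.003, -1.0]]
force: [-1.0, -6.5, -0.6]
opening: 0.01
```

send_rows(plan=[[[0.0035,0.0165,0,0,1],[0,0,0,0,1]]])

```text
time_s: 10.05
position: [0.5631, -0.1186, 0.1559]
tcp_rot: [[0.977, -0.215, -0.0], [-0.215, -0.977, -0.002], [-0.0, 0.002, -1.0]]
force: [-1.5, -3.8, -1.0]
opening: 0.004
```

```bash
python3 look.py w4
```

```text
10.05 [ 0.5631 -0.1186  0.1559] [-1.55 -3.8  -0.99]
```

View pics/w4.png

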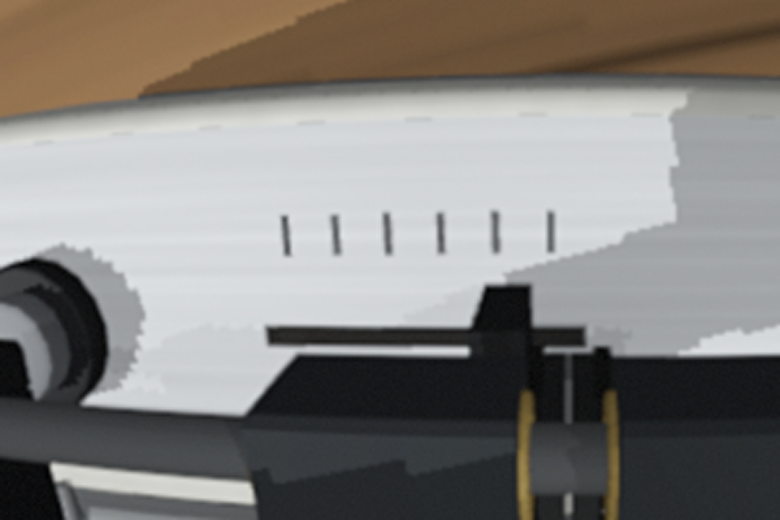

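send_rows(plan=[[[0,0,0,0,1],[0,0,0,0,1],[0,0,0,0,1],[0,0,0,0,1],[0,0,0,0,1]]])

```text
time_s: 10.6
position: [0.5634, -0.1169, 0.1558]
tcp_rot: [[0.976, -0.216, 0.0], [-0.216, -0.976, 0.001], [0.0, -0.001, -1.0]]
force: [-0.2, -2.8, 0.2]
opening: 0.001
```

```bash
python3 look.py w5
```

```text
10.6 [ 0.5634 -0.1169  0.1558] [-0.24 -2.76  0.21]
```

View pics/w5.png

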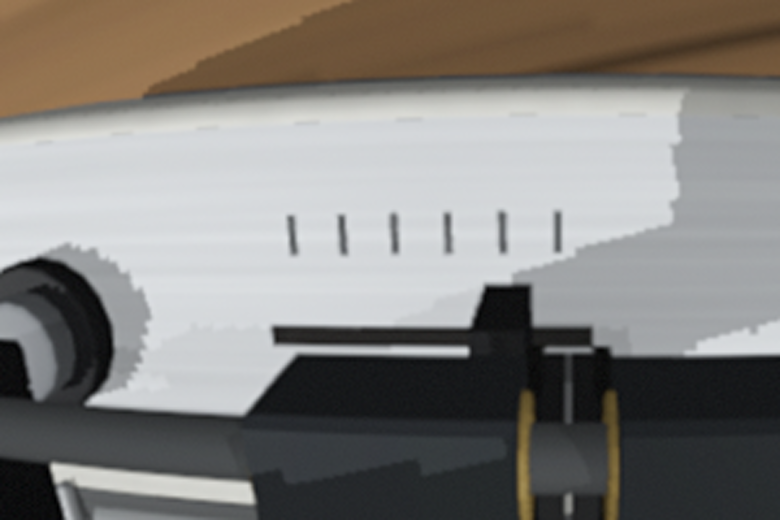

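The lever lags heavily, as if damped: it crept on during the hold and now stands at about 12.8 mm, settling into click 1. The TCP position therefore tracks its travel: t ≈ (y+0.1294)/0.977. I'll go on at 5 mm/s.

send_rows(plan=[[[0.0035,0.0165,0,0,1],[0.0035,0.0165,0,0,1],[0.0035,0.0165,0,0,1],[0.0035,0.0165,0,0,1],[0.0035,0.0165,0,0,1],[0.0035,0.0165,0,0,1],[0.0035,0.0165,0,0,1],[0.0035,0.0165,0,0,1],[0.0035,0.0165,0,0,1],[0.0035,0.0165,0,0,1],[0.0035,0.0165,0,0,1],[0.0035,0.0165,0,0,1],[0.0035,0.0165,0,0,1],[0.0035,0.0165,0,0,1],[0.0035,0.0165,0,0,1],[0.0035,0.0165,0,0,1],[0.0035,0.0165,0,0,1],[0.0035,0.0165,0,0,1]]])

```text
time_s: 12.45
position: [0.5646, -0.1118, 0.1559]
tcp_rot: [[0.977, -0.214, -0.001], [-0.214, -0.977, -0.006], [-0.0, 0.006, -1.0]]
force: [-3.3, -11.7, 0.4]
opening: 0.006
```

send_rows(plan=[[[0.0035,0.0165,0,0,1],[0.0035,0.0165,0,0,1],[0.0035,0.0165,0,0,1],[0.0035,0.0165,0,0,1],[0,0,0,0,1],[0,0,0,0,1],[0,0,0,0,1],[0,0,0,0,1],[0,0,0,0,1]]])

```text
time_s: 13.35
position: [0.5652, -0.1085, 0.1559]
tcp_rot: [[0.977, -0.215, -0.001], [-0.215, -0.977, -0.003], [-0.0, 0.004, -1.0]]
force: [-3.0, -7.6, -1.1]
opening: 0.006
```

send_rows(plan=[[[0.0035,0.0165,0,0,1],[0.0035,0.0165,0,0,1],[0.0035,0.0165,0,0,1],[0.0035,0.0165,0,0,1],[0.0035,0.0165,0,0,1],[0.0035,0.0165,0,0,1],[0,0,0,0,1],[0,0,0,0,1],[0,0,0,0,1],[0,0,0,0,1],[0,0,0,0,1]]])

```text
time_s: 14.45
position: [0.5663, -0.1035, 0.1559]
tcp_rot: [[0.976, -0.216, 0.0], [-0.216, -0.976, 0.0], [0.0, -0.0, -1.0]]
force: [-1.0, -3.4, 0.2]
opening: 0.004
```

```bash
python3 look.py w6
```

```text
14.45 [ 0.5663 -0.1035  0.1559] [-0.96 -3.41  0.22]
```

View pics/w6.png

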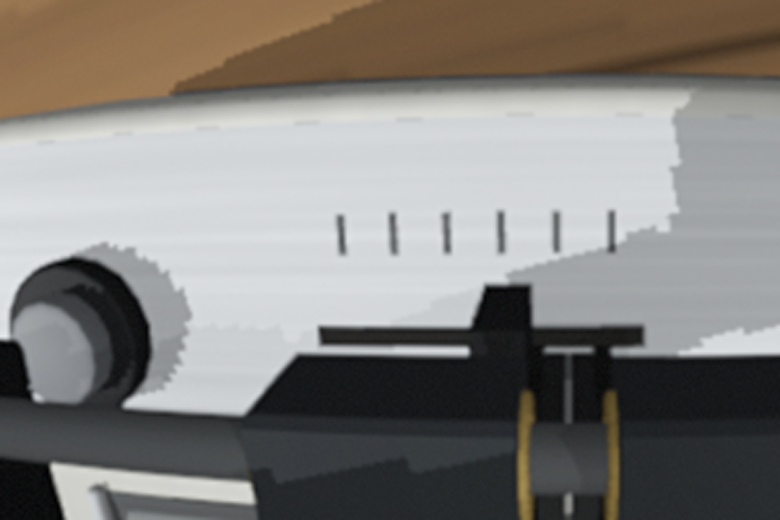

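send_rows(plan=[[[0,0,0,0,1],[0,0,0,0,1],[0,0,0,0,1],[0,0,0,0,1],[0,0,0,0,1],[0,0,0,0,1],[0,0,0,0,1],[0,0,0,0,1]]])

```text
time_s: 15.3
position: [0.5661, -0.1031, 0.1558]
tcp_rot: [[0.977, -0.215, -0.0], [-0.215, -0.977, 0.001], [-0.0, -0.0, -1.0]]
force: [0.8, -0.3, 0.3]
opening: 0.006
```

send_rows(plan=[[[0.0035,0.0165,0,0,1],[0.0035,0.0165,0,0,1],[0.0035,0.0165,0,0,1],[0.0035,0.0165,0,0,1],[0.0035,0.0165,0,0,1],[0.0035,0.0165,0,0,1],[0.0035,0.0165,0,0,1],[0.0035,0.0165,0,0,1],[0.0035,0.0165,0,0,1],[0.0035,0.0165,0,0,1],[0.0035,0.0165,0,0,1],[0.0035,0.0165,0,0,1],[0.0035,0.0165,0,0,1],[0.0035,0.0165,0,0,1],[0.0035,0.0165,0,0,1],[0.0035,0.0165,0,0,1],[0.0035,0.0165,0,0,1],[0.0035,0.0165,0,0,1],[0.0035,0.0165,0,0,1]]])

```text
time_s: 17.2
position: [0.5674, -0.0979, 0.1559]
tcp_rot: [[0.977, -0.214, -0.002], [-0.214, -0.977, -0.007], [-0.0, 0.007, -1.0]]
force: [-3.6, -12.2, -1.0]
opening: 0.005
```

send_rows(plan=[[[0.0035,0.0165,0,0,1],[0,0,0,0,1],[0,0,0,0,1],[0,0,0,0,1],[0,0,0,0,1],[0,0,0,0,1],[0,0,0,0,1]]])

```text
time_s: 17.9
position: [0.5678, -0.0961, 0.1559]
tcp_rot: [[0.977, -0.215, -0.001], [-0.215, -0.977, -0.004], [-0.0, 0.004, -1.0]]
force: [-2.1, -7.0, 0.4]
opening: 0.009
```

send_rows(plan=[[[0.0035,0.0165,0,0,1],[0.0035,0.0165,0,0,1],[0,0,0,0,1],[0,0,0,0,1],[0,0,0,0,1],[0,0,0,0,1]]])

```text
time_s: 18.5
position: [0.5681, -0.0942, 0.1559]
tcp_rot: [[0.977, -0.215, -0.001], [-0.215, -0.977, -0.003], [-0.0, 0.003, -1.0]]
force: [-3.0, -6.4, 0.1]
opening: 0.003
```

send_rows(plan=[[[0,0,0,0,1],[0,0,0,0,1],[0,0,0,0,1],[0,0,0,0,1],[0,0,0,0,1],[0,0,0,0,1],[0,0,0,0,1],[0,0,0,0,1],[0,0,0,0,1],[0,0,0,0,1],[0,0,0,0,1],[0,0,0,0,1]]])

```text
time_s: 19.7
position: [0.5687, -0.0922, 0.1559]
tcp_rot: [[0.976, -0.216, 0.0], [-0.216, -0.976, 0.001], [0.0, -0.001, -1.0]]
force: [-0.6, -0.5, -0.2]
opening: 0.002
```

```bash
python3 look.py w7
```

```text
19.7 [ 0.5687 -0.0922  0.1559] [-0.55 -0.54 -0.16]
```

View pics/w7.png

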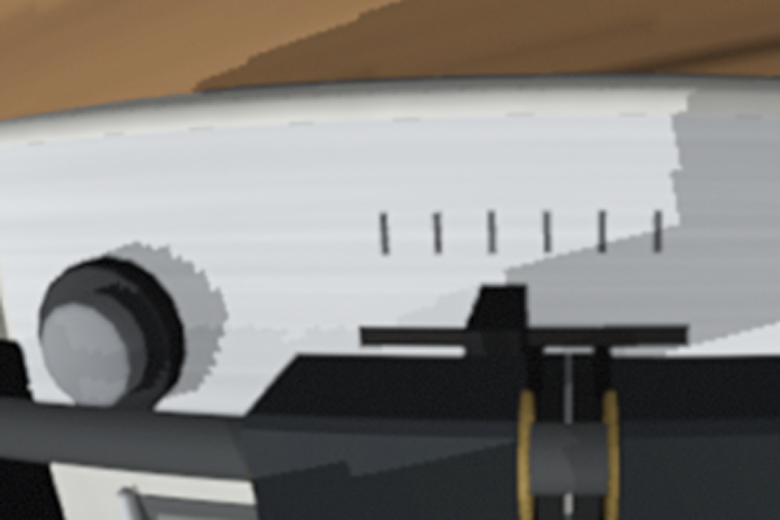

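The third click has dropped in: force is about 0 and the lever's edge has moved ahead of the finger (526 against 530). I'll back off, raise the tool and check from above.

send_rows(plan=[[[-0.05,-0.25,0,0,1],[-0.05,-0.25,0,0,1],[-0.03,-0.15,0,0,1],[0,0,0,0,1],[0,0,0.9,0,1],[0,0,0.9,0,1],[0,0,0.9,0,1],[0,0,0.7,0,1],[0,0,0,0,1],[0,0,0,0,1]]])

```text
time_s: 20.75
position: [0.5644, -0.112, 0.2577]
tcp_rot: [[0.976, -0.216, 0.0], [-0.216, -0.976, 0.0], [0.0, -0.0, -1.0]]
force: [-0.6, 0.3, -0.4]
opening: 0.006
```

```bash
python3 look.py w8; python3 - <<'E'
from rig import *
imaging.capture("wrist")
for t in ["lever_top","button_top","first_notch"]: print(t,[(r["at"],r["conf"]) for r in mark_of("wrist",t)[:1]])
E
```

```text
20.75 [ 0.5644 -0.112   0.2577] [-0.6  0.3 -0.4]
lever_top [([0.5738, -0.0776, 0.1698], 0.77)]
button_top [([0.5937, 0.0357, 0.1456], 0.81)]
first_notch [([0.5621, -0.1115, 0.1273], 0.74)]
```

View pics/w8.png

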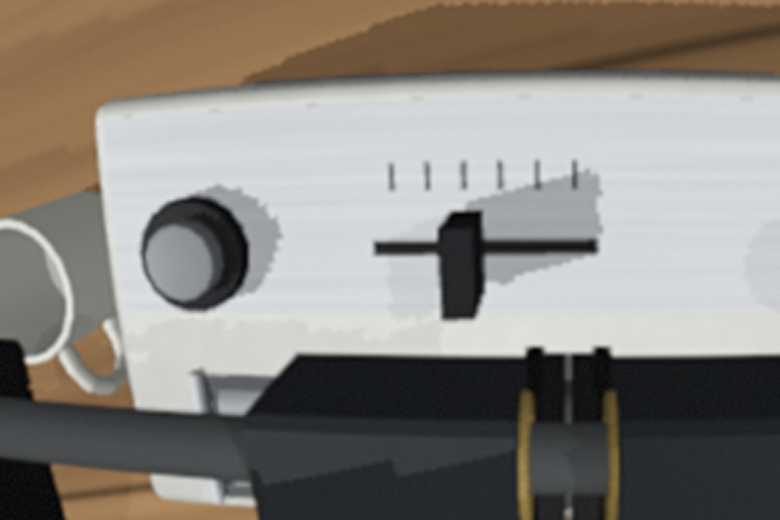

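The lever stands at the fourth dash from the right (zoomed x≈463), which is click 3. Next is the button.

send_rows(plan=[[[0.18,0.82,0,0,1],[0.18,0.82,0,0,1],[0.18,0.82,0,0,1],[0.18,0.82,0,0,1],[0.18,0.82,0,0,1],[0.17,0.82,0,0,1],[0,0,-0.7,0,1],[0,0,-0.7,0,1],[0,0,-0.7,0,1],[0,0,-0.7,0,1],[0,0,0,0,1],[0,0,0,0,1],[0,0,0,0,1]]])

```text
time_s: 22.3
position: [0.5976, 0.0354, 0.1748]
tcp_rot: [[0.976, -0.216, 0.002], [-0.216, -0.977, -0.0], [0.002, -0.0, -1.0]]
force: [-0.5, -0.3, -0.1]
opening: 0.006
```

send_rows(plan=[[[0,0,-0.1,0,1],[0,0,-0.1,0,1],[0,0,-0.1,0,1],[0,0,0,0,1],[0,0,0,0,1]]])

```text
time_s: 22.8
position: [0.5967, 0.0355, 0.1648]
tcp_rot: [[0.977, -0.215, -0.0], [-0.215, -0.977, -0.0], [-0.0, 0.0, -1.0]]
force: [0.2, 0.1, -0.6]
opening: 0.003
```

send_rows(plan=[[[0,0,-0.05,0,1],[0,0,-0.05,0,1],[0,0,0,0,1],[0,0,0,0,1]]])

```text
time_s: 23.2
position: [0.5967, 0.0355, 0.1618]
tcp_rot: [[0.976, -0.216, -0.0], [-0.216, -0.976, 0.0], [-0.0, -0.0, -1.0]]
force: [-0.4, 0.2, 0.0]
opening: 0.007
```

send_rows(plan=[[[0,0,-0.05,0,1],[0,0,-0.05,0,1],[0,0,0,0,1],[0,0,0,0,1]]])

```text
time_s: 23.6
position: [0.5967, 0.0355, 0.1588]
tcp_rot: [[0.977, -0.216, -0.0], [-0.216, -0.977, 0.0], [-0.0, 0.0, -1.0]]
force: [0.2, -0.3, 0.1]
opening: 0.006
```

send_rows(plan=[[[0,0,-0.05,0,1],[0,0,0,0,1],[0,0,0,0,1]]])

```text
time_s: 23.9
position: [0.5967, 0.0355, 0.1573]
tcp_rot: [[0.977, -0.215, -0.0], [-0.215, -0.977, 0.0], [-0.0, 0.0, -1.0]]
force: [-0.0, 0.7, -0.8]
opening: 0.009
```

No contact force yet, so I'll look.

```bash
python3 look.py w9; python3 - <<'E'
from rig import *; import cv2
d=imaging.capture("scene"); cv2.imwrite("pics/s9.png",cv2.resize(d["img"][150:330,150:400],None,fx=3,fy=3))
E
```

```text
23.9 [0.5967 0.0355 0.1573] [-0.02  0.68 -0.76]
```

View pics/w9.png

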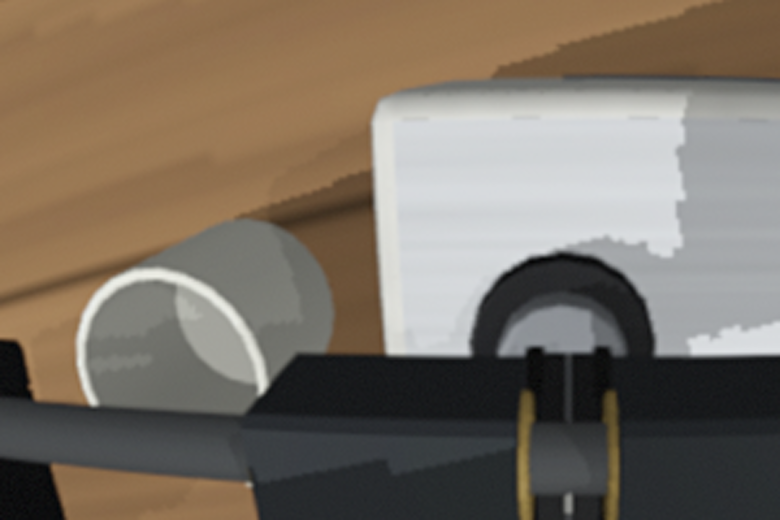

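View pics/s9.png

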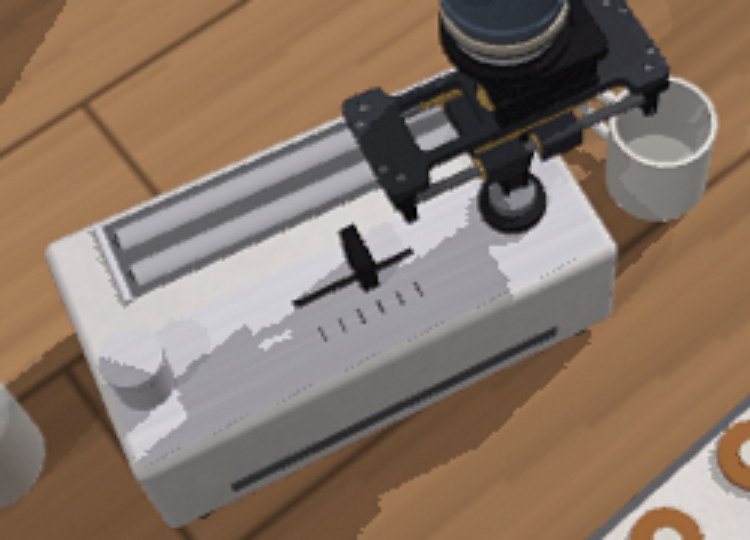

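The fingertips are centred over the cap, the lever is still at click 3, and nothing else is near. I'll lower further in small steps.

send_rows(plan=[[[0,0,-0.05,0,1],[0,0,0,0,1],[0,0,0,0,1]]])

```text
time_s: 24.3
position: [0.5967, 0.0355, 0.1557]
tcp_rot: [[0.977, -0.216, -0.0], [-0.216, -0.977, 0.0], [-0.0, 0.0, -1.0]]
force: [0.2, 0.3, -0.6]
opening: 0.007
```

send_rows(plan=[[[0,0,-0.05,0,1],[0,0,0,0,1],[0,0,0,0,1]]])

```text
time_s: 24.6
position: [0.5967, 0.0356, 0.1543]
tcp_rot: [[0.977, -0.215, -0.0], [-0.215, -0.977, 0.0], [-0.0, -0.0, -1.0]]
force: [0.1, -0.6, 0.0]
opening: 0.007
```

send_rows(plan=[[[0,0,-0.05,0,1],[0,0,0,0,1],[0,0,0,0,1]]])

```text
time_s: 24.9
position: [0.5967, 0.0355, 0.1528]
tcp_rot: [[0.976, -0.216, -0.0], [-0.216, -0.976, 0.0], [-0.0, -0.0, -1.0]]
force: [-0.0, -0.6, 0.6]
opening: 0.006
```

send_rows(plan=[[[0,0,-0.05,0,1],[0,0,0,0,1],[0,0,0,0,1]]])

```text
time_s: 25.2
position: [0.5967, 0.0356, 0.1513]
tcp_rot: [[0.977, -0.215, -0.0], [-0.215, -0.977, 0.0], [-0.0, -0.0, -1.0]]
force: [0.0, 0.5, -0.5]
opening: 0.006
```

```bash
python3 - <<'E'
from rig import *; import cv2
d=imaging.capture("scene"); cv2.imwrite("pics/s10.png",cv2.resize(d["img"][185:245,270:370],None,fx=8,fy=8))
w=imaging.capture("wrist"); cv2.imwrite("pics/w10.png",cv2.resize(w["img"][180:300,260:380],None,fx=5,fy=5))
print(bot.read_state()["tau"], [ (r["at"],r["conf"]) for r in mark_of("scene","button_top")])
E
```

```text
[ 5.88816802e-04 -4.32690167e+01 -1.50883806e+01  2.51525809e-02
 -7.77201145e-02 -1.37122484e-05] [([0.5962, 0.0335, 0.1466], 0.52)]
```

View pics/s10.png

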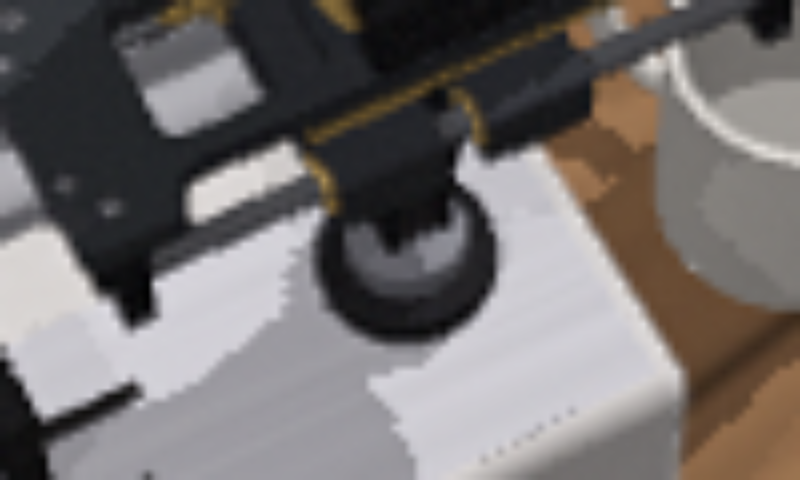

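View pics/w10.png

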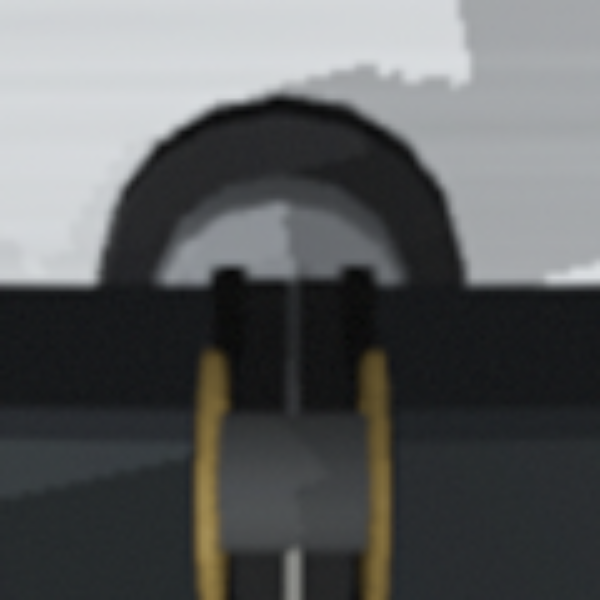

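send_rows(plan=[[[0,0,-0.05,0,1],[0,0,0,0,1],[0,0,0,0,1]]])

```text
time_s: 25.65
position: [0.5966, 0.0355, 0.1497]
tcp_rot: [[0.977, -0.215, -0.0], [-0.215, -0.977, 0.0], [-0.0, 0.0, -1.0]]
force: [-0.7, -0.4, 0.5]
opening: 0.004
```

send_rows(plan=[[[0,0,-0.05,0,1],[0,0,0,0,1],[0,0,0,0,1]]])

```text
time_s: 25.95
position: [0.5967, 0.0355, 0.1483]
tcp_rot: [[0.977, -0.215, -0.0], [-0.215, -0.977, 0.0], [-0.0, 0.0, -1.0]]
force: [-0.4, 0.1, -0.1]
opening: 0.008
```

send_rows(plan=[[[0,0,-0.05,0,1],[0,0,0,0,1],[0,0,0,0,1]]])

```text
time_s: 26.25
position: [0.5967, 0.0355, 0.1468]
tcp_rot: [[0.977, -0.216, -0.0], [-0.216, -0.977, 0.0], [-0.0, -0.0, -1.0]]
force: [1.1, -0.0, -0.9]
opening: 0.008
```

```bash
python3 - <<'E'
from rig import *; import cv2, numpy as np
s=bot.read_state()
d=imaging.capture("scene"); im=cv2.resize(d["img"][150:270,240:400],None,fx=5,fy=5,interpolation=cv2.INTER_CUBIC)
T=np.linalg.inv(d["pose"]);K=d["mtx"]
def pj(p):
    q=K@(T[:3,:3]@p+T[:3,3]); return q[:2]/q[2]
p=s["position"]
for n,dz,c in [("tcp",0,(0,0,255)),("tip",-.017,(0,255,0))]:
    q=pj(p+[0,0,dz]); print(n,q); cv2.circle(im,tuple(int((a-b)*5) for a,b in zip(q,(240,150))),3,c,-1)
# cap ring at z .147 up and .141
for z,c in [(.147,(255,255,0)),(.141,(255,0,255))]:
    for a in np.linspace(0,6.28,40):
        q=pj(np.array([.597+.016*np.cos(a),.0355+.016*np.sin(a),z])); cv2.circle(im,tuple(int((a_-b)*5) for a_,b in zip(q,(240,150))),1,c,-1)
cv2.imwrite("pics/s11.png",im)
E
```

```text
tcp [319.96725091 213.43590858]
tip [320.10459482 217.45481429]
```

View pics/s11.png

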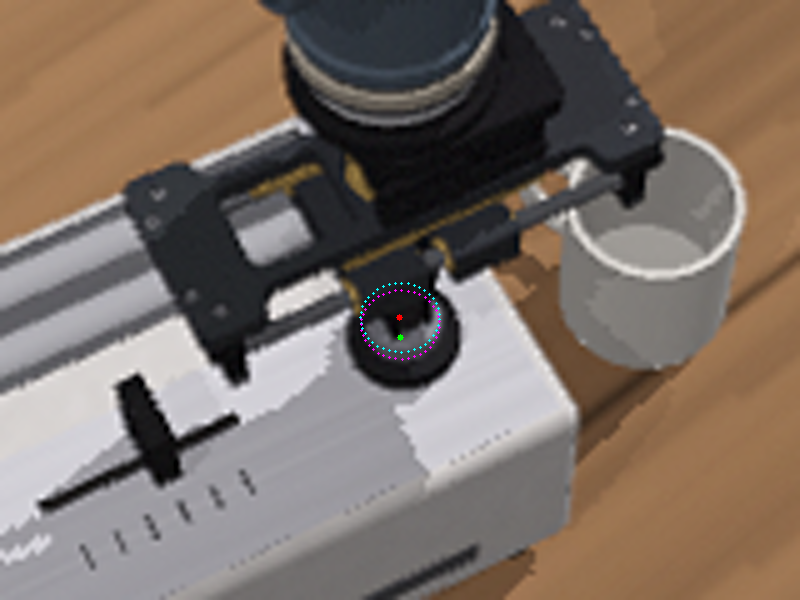

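Nothing touched yet. From the wrist image geometry (tip edge at row ~233), the shut fingertips seem to reach only about the TCP height, not 17 mm ahead. That fits the zero force. I'll keep lowering in 1.5 mm steps and watch the force.

send_rows(plan=[[[0,0,-0.05,0,1],[0,0,0,0,1],[0,0,0,0,1]]])

```text
time_s: 26.6
position: [0.5967, 0.0355, 0.1453]
tcp_rot: [[0.976, -0.216, -0.0], [-0.216, -0.976, -0.0], [-0.0, 0.0, -1.0]]
force: [-0.1, 0.1, -0.2]
opening: 0.005
```

send_rows(plan=[[[0,0,-0.05,0,1],[0,0,0,0,1],[0,0,0,0,1]]])

```text
time_s: 26.9
position: [0.5967, 0.0355, 0.1438]
tcp_rot: [[0.977, -0.216, -0.0], [-0.216, -0.977, 0.0], [-0.0, 0.0, -1.0]]
force: [0.1, -1.0, -0.0]
opening: 0.009
```

```bash
python3 - <<'E'
from rig import *; import cv2, numpy as np
s=bot.read_state()
d=imaging.capture("scene"); f=12; o=(290,190)
raw=cv2.resize(d["img"][190:240,290:350],None,fx=f,fy=f,interpolation=cv2.INTER_CUBIC); im=cv2.convertScaleAbs(raw,alpha=1.8,beta=20)
T=np.linalg.inv(d["pose"]);K=d["mtx"]
R=s["tcp_rot"]
def pj(p):
    q=K@(T[:3,:3]@p+T[:3,3]); return q[:2]/q[2]
p=s["position"]
for ext,c in [(0,(0,0,255)),(.017,(0,255,0))]:
  for dx in (-.0095,.0095):
    for dy in (-.008,.008):
      q=pj(p+R@[dx,dy,ext]); cv2.circle(im,tuple(int((a-b)*f) for a,b in zip(q,o)),4,c,-1)
cv2.imwrite("pics/s12.png",im)
w=imaging.capture("wrist"); cv2.imwrite("pics/w12.png",cv2.convertScaleAbs(cv2.resize(w["img"][180:300,260:380],None,fx=5,fy=5),alpha=1.8,beta=20))
E
```

```text
(no output)
```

View pics/s12.png

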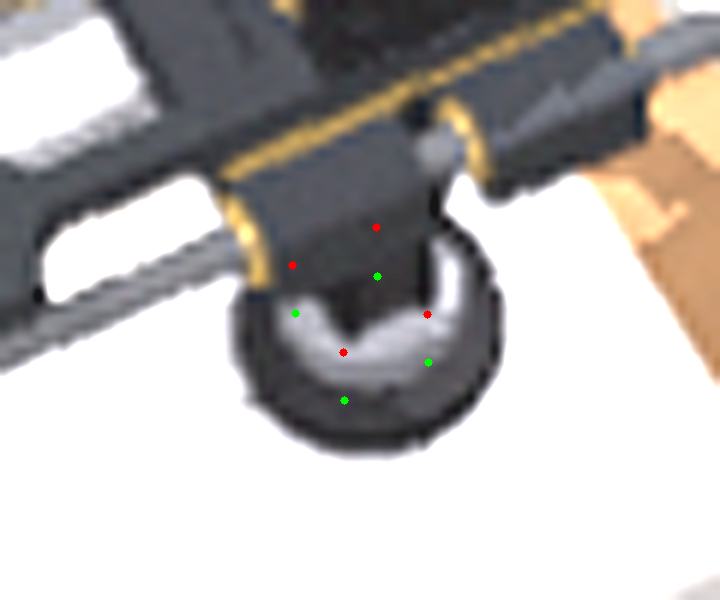

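View pics/w12.png

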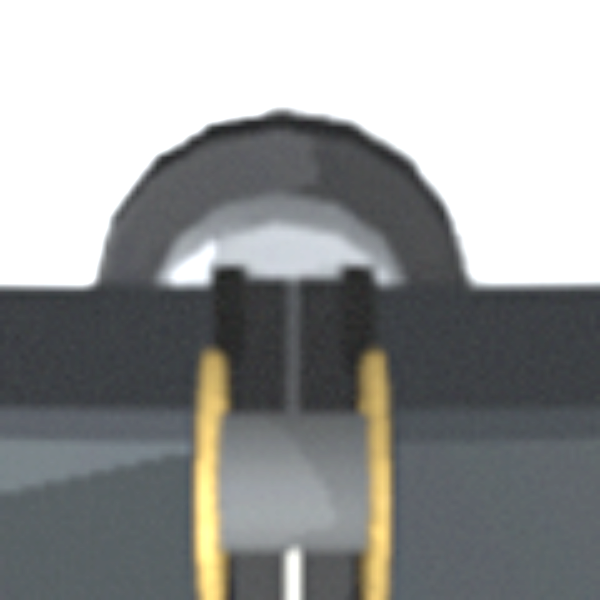

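The fingertip corners show at (352,335) and (428,300), slightly above where the TCP plane projects (343,352 and 427,314). So the tips really end about 5 mm behind the TCP. I'll continue down.

send_rows(plan=[[[0,0,-0.05,0,1],[0,0,0,0,1],[0,0,0,0,1]]])

```text
time_s: 27.3
position: [0.5967, 0.0355, 0.1423]
tcp_rot: [[0.977, -0.216, -0.0], [-0.216, -0.977, 0.0], [-0.0, 0.0, -1.0]]
force: [0.4, -0.4, -0.2]
opening: 0.004
```

send_rows(plan=[[[0,0,-0.05,0,1],[0,0,0,0,1],[0,0,0,0,1]]])

```text
time_s: 27.6
position: [0.5967, 0.0355, 0.1408]
tcp_rot: [[0.976, -0.216, -0.0], [-0.216, -0.976, 0.0], [-0.0, -0.0, -1.0]]
force: [-0.7, -0.1, 0.2]
opening: 0.005
```

send_rows(plan=[[[0,0,-0.05,0,1],[0,0,0,0,1],[0,0,0,0,1]]])

```text
time_s: 27.9
position: [0.5967, 0.0355, 0.1395]
tcp_rot: [[0.977, -0.215, 0.0], [-0.215, -0.977, -0.0], [0.0, 0.0, -1.0]]
force: [-0.4, -0.7, 2.4]
opening: 0.005
```

Contact is at about z=0.140. I'll press on to the stop.

send_rows(plan=[[[0,0,-0.05,0,1],[0,0,-0.05,0,1],[0,0,0,0,1],[0,0,0,0,1]]])

```text
time_s: 28.3
position: [0.5968, 0.0355, 0.1365]
tcp_rot: [[0.976, -0.216, 0.0], [-0.216, -0.976, 0.0], [0.0, -0.0, -1.0]]
force: [-0.8, 0.8, 4.5]
opening: 0.008
```

send_rows(plan=[[[0,0,-0.05,0,1],[0,0,-0.05,0,1],[0,0,0,0,1],[0,0,0,0,1]]])

```text
time_s: 28.7
position: [0.5968, 0.0355, 0.1346]
tcp_rot: [[0.977, -0.215, 0.001], [-0.215, -0.977, -0.0], [0.001, 0.0, -1.0]]
force: [-3.7, -0.1, 10.6]
opening: 0.007
```

send_rows(plan=[[[0,0,-0.05,0,1],[0,0,0,0,1],[0,0,0,0,1]]])

```text
time_s: 29.0
position: [0.5968, 0.0355, 0.1345]
tcp_rot: [[0.977, -0.215, 0.001], [-0.215, -0.977, -0.0], [0.001, 0.0, -1.0]]
force: [-5.4, 0.3, 18.0]
opening: 0.007
```

The button has hit its hard stop at z=0.1345 with 18 N. Now I'll lift clear, well above everything.

send_rows(plan=[[[0,0,0.2,0,1],[0,0,0.4,0,1],[0,0,0.8,0,1],[0,0,0.9,0,1],[0,0,0.9,0,1],[-0.5,-0.5,0.9,0,1],[-0.9,-0.9,0.5,0,1],[-0.9,-0.9,0,0,1],[-0.9,-0.9,0,0,1],[-0.5,-0.5,0,0,1],[0,0,0,0,1],[0,0,0,0,1]]])

```text
time_s: 30.2
position: [0.4862, -0.0756, 0.27]
tcp_rot: [[0.976, -0.217, 0.001], [-0.217, -0.976, 0.0], [0.001, -0.001, -1.0]]
force: [0.3, -0.1, -0.8]
opening: 0.005
```

```bash
python3 - <<'E'
from rig import *; import cv2, numpy as np
s=bot.read_state(); print(s["time_s"],s["position"],s["force"])
for c in ["wrist","scene"]:
    d=imaging.capture(c); cv2.imwrite(f"pics/{c}_end.png",d["img"])
    for t in ["lever_top","button_top","first_notch","tin","mug","jar"]: print(c,t,[(np.round(r["at"],4).tolist(),round(r["conf"],2)) for r in mark_of(c,t)[:1]])
E
```

```text
30.2 [ 0.48619193 -0.07560552  0.27001948] [ 0.2795125  -0.07645618 -0.83780794]
wrist lever_top [([0.5765, -0.0762, 0.1701], 0.6)]
wrist button_top [([0.5982, 0.031, 0.148], 0.62)]
wrist first_notch [([0.5584, -0.1107, 0.1268], 0.58)]
wrist tin [([0.5492, -0.2253, 0.125], 0.6)]
wrist mug [([0.595, 0.182, 0.004], 0.74)]
wrist jar [([0.4663, -0.334, -0.0017], 0.62)]
scene lever_top []
scene button_top [([0.5954, 0.0343, 0.1443], 0.58)]
scene first_notch [([0.5638, -0.1143, 0.122], 0.95)]
scene tin []
scene mug [([0.5971, 0.1786, -0.0018], 0.66)]
scene jar [([0.4662, -0.3391, 0.0009], 0.74)]
```

View pics/wrist_end.png

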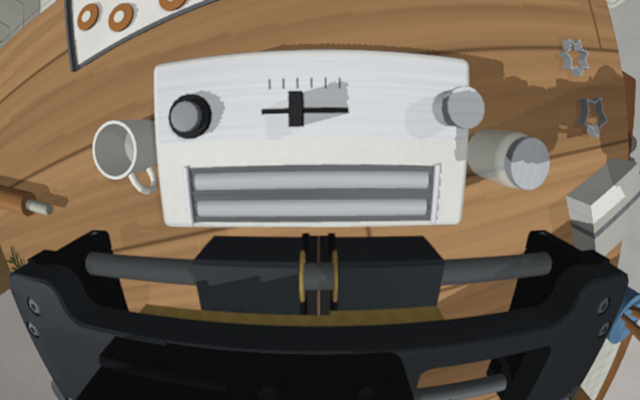

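View pics/scene_end.png

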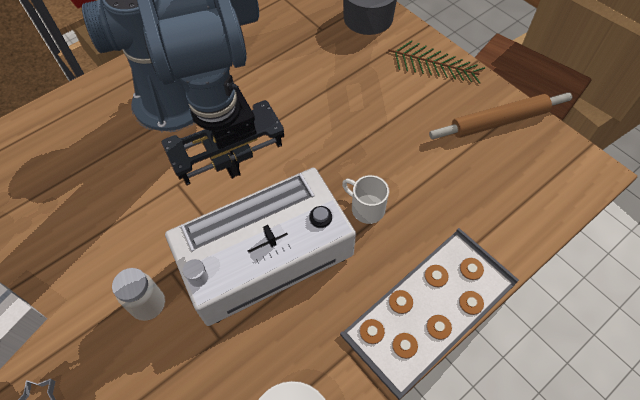

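The lever at (296,108) lines up with the third dash from the left (297), which is the fourth notch. The cap is up again at (188,117), and the tin, mug and jar are unmoved. Handing in.

```bash
python3 -c "
from rig import bot; print(bot.hand_in())"
```

```text
the job is handed in; nothing more can be done
None
```

The dough roller is set to the third click (fourth notch), and the start button was then pressed fully down and came up again. I handed the job in at about 30 s, with the arm clear of everything.

- **Lever:** I pushed it along the slot from its -y side with shut fingers, slowly, without gripping it. I counted each click from the push force and the lever's travel. At the third click the force dropped to about 0 and the lever moved slightly ahead of the finger. In the last wrist picture it lines up with the fourth dash. The network put its travel at about 41 mm early on; 42 mm is exact.
- **Button:** It met a hard stop after about 5.5–6 mm, at 18 N, and stopped moving. I then lifted off, and the last pictures show the cap up.
- **Tin, mug and jar:** They are within about 4 mm of where they were first seen, which is the networks' accuracy, and look unmoved in the pictures.

**Checks that disagreed or failed:**
- **Fingertips:** They touched the button about 24 mm lower than the stated 17 mm tip extent predicts. I went by the measured contact instead.
- **Push force:** It peaked at about 12 N, against the stated 5–7 N. The lever seemed heavily damped and crept on into its notches while the finger held still.
- **Networks:** In the final scene picture they did not find the lever or the tin. The final wrist picture showed both.

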